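# Change over the reagent bottles on the lab bench

## Task

Set the bench up for the next run: take the empty white bottle with the black cap out of the yellow block and stand it in the grey wash-up tray, and stand each of the three amber bottles in the well of the block that matches its cap colour, fully down and upright. Set the bottles down rather than dropping them, do not knock any over, and leave the white bottle with the red cap and the green tip box where they are.

Things in the scene. Friction and masses are not known exactly. Their poses are not given: they have to be found in the camera images.
- amber_red: Amber-brown bottle with a red cap, about 0.15 kg, loose, standing on the bench. 44 mm round, 78 mm tall overall: straight body 44 mm in diameter up to 48 mm above its foot (with a plain label round it), sloping shoulder, screw cap 26 mm in diameter from 57 to 78 mm. Origin at the centre of its underside, z up.
- amber_yellow: Amber-brown bottle with a yellow cap, about 0.15 kg, loose, standing on the bench. 44 mm round, 78 mm tall overall: straight body 44 mm in diameter up to 48 mm above its foot (with a plain label round it), sloping shoulder, screw cap 26 mm in diameter from 57 to 78 mm. Origin at the centre of its underside, z up.
- amber_blue: Amber-brown bottle with a blue cap, about 0.15 kg, loose, standing on the bench. 44 mm round, 78 mm tall overall: straight body 44 mm in diameter up to 48 mm above its foot (with a plain label round it), sloping shoulder, screw cap 26 mm in diameter from 57 to 78 mm. Origin at the centre of its underside, z up.
- white_black: Empty white plastic bottle with a black cap, about 0.06 kg, loose, standing in the well of the yellow block at the start. 44 mm round, 78 mm tall overall: straight body 44 mm in diameter up to 48 mm above its foot (with a plain label round it), sloping shoulder, screw cap 26 mm in diameter from 57 to 78 mm. Origin at the centre of its underside, z up.
- white_red: White plastic bottle with a red cap, about 0.15 kg, loose, standing on the bench; a bystander that stays where it is. Same shape: 44 mm round, 78 mm tall overall: straight body 44 mm in diameter up to 48 mm above its foot (with a plain label round it), sloping shoulder, screw cap 26 mm in diameter from 57 to 78 mm. Origin at the centre of its underside, z up.
- red_block: Solid red holder block fixed to the bench, 90 x 90 mm, 20 mm high, with one round well in its middle, 64 mm wide at the floor with a 3 mm bevel at the mouth; the well's floor is 6 mm above the bench (14 mm deep). Origin at the centre of the block's underside, so on the well's axis; z up. It may be turned a little.
- yellow_block: Solid yellow holder block fixed to the bench, 90 x 90 mm, 20 mm high, with one round well in its middle, 64 mm wide at the floor with a 3 mm bevel at the mouth; the well's floor is 6 mm above the bench (14 mm deep). Origin at the centre of the block's underside, so on the well's axis; z up. It may be turned a little.
- blue_block: Solid blue holder block fixed to the bench, 90 x 90 mm, 20 mm high, with one round well in its middle, 64 mm wide at the floor with a 3 mm bevel at the mouth; the well's floor is 6 mm above the bench (14 mm deep). Origin at the centre of the block's underside, so on the well's axis; z up. It may be turned a little.
- wash_tray: Empty grey wash-up tray fixed to the bench, 110 x 110 mm outside, open on top, walls 4 mm thick and 18 mm high, inner floor 4 mm above the bench. Origin at the centre of its underside, z up.
- tip_box: Green box of white pipette tips, 120 x 85 x 60 mm (x, y, z), about 0.3 kg, loose, off to the left of the work; a bystander that stays where it is. Origin at the centre of its underside. (Everything else on the bench stands outside the work area.)
Things that resemble listed ones, but are neither listed nor needed, are in the scene too. Of the things like the blue_block, leave any that is turquoise; of the rest the smaller one is meant.

How it is judged:
At the end, for the whole second after the job is handed in: Each amber bottle stands upright (0.1 rad) on the well floor of its colour's block, within 14 mm of the well's axis and 5 mm of floor height; the black-capped white bottle stands upright on the tray's floor; all at rest; red-capped white bottle and tip box within 20 mm of their start (horizontal distance between amber_red and red_block below 0.014 m and z of amber_red in the frame of red_block between 0.002 and 0.011 m and angle between each of amber_red, amber_yellow, amber_blue, white_black's own z axis and vertical below 0.1 rad and linear speed of each of amber_red, amber_yellow, amber_blue, white_black below 0.02 m/s and horizontal distance between amber_yellow and yellow_block below 0.014 m and z of amber_yellow in the frame of yellow_block between 0.002 and 0.011 m and horizontal distance between amber_blue and blue_block below 0.014 m and z of amber_blue in the frame of blue_block between 0.002 and 0.011 m and x of white_black in the frame of wash_tray between -0.033 and 0.033 m and y of white_black in the frame of wash_tray between -0.033 and 0.033 m and z of white_black in the frame of wash_tray below 0.009 m and distance of each of white_red, tip_box from where it was at the start of the episode below 0.02 m); the robot touches nothing.
It fails at once if a bottle is tipped over (leans more than 0.6 rad) (angle between any of amber_red, amber_yellow, amber_blue, white_black, white_red's own z axis and vertical above 0.6 rad).
It fails at once if a bottle is dropped: it falls unheld faster than 0.7 m/s (about 25 mm of free fall) ((linear speed of amber_red above 0.7 m/s and contact force between amber_red and anything else below 0.01 N) or (linear speed of amber_yellow above 0.7 m/s and contact force between amber_yellow and anything else below 0.01 N) or (linear speed of amber_blue above 0.7 m/s and contact force between amber_blue and anything else below 0.01 N) or (linear speed of white_black above 0.7 m/s and contact force between white_black and anything else below 0.01 N)).
It fails at once if the white bottle with the red cap or the tip box is moved by more than 20 mm (distance of any of white_red, tip_box from where it was at the start of the episode above 0.02 m).
It also fails if it takes over 112 s, if anything falls off the work surface, if the arm or the gripper's body presses on something with over 40 N, if the wrist force passes 120 N, or if a joint passes its speed limit or range.

## Robot

A 6-joint arm with a two-finger parallel gripper is mounted at the origin on the work surface. World frame = base frame: x ahead of the robot, y to its left, z up, the work surface at z = 0. Lengths are in m, angles in rad, forces in N, time in s.
With the tool pointing down it reaches from about 0.35 to 0.975 m from the base axis. Payload 4.9 kg.
Tool frame: the origin (TCP) lies midway between the tips of the shut fingers; the grasp point (between the pads) lies 19 mm behind it; z points along the fingers, y is the direction in which the jaws open and shut (so a half turn about z gives the same grasp; the last joint's range is limited). The gripper opens to 85 mm and grips with 20 to 120 N. Pads are 22 mm wide; open, the fingers measure 114 mm over their backs; the gripper's body (76 mm by 85 mm) begins 54 mm behind the grasp point. The pads swing forward as they close: fully open they stand 13 mm farther back than shut.
Start: joints at [-1.468, 0.053, 1.613, -0, 1.476, -0.119], TCP at [0.137, -0.61, 0.231] pointing down, gripper open.
Joint ranges: [-3.01, 3.01], [-1.01, 2.22], [0.06, 2.58], [-1.02, 4.17], [0.09, 2.62], [-3.14, 3.14]. Speed limits (rad/s): [2.57, 2.57, 3.14, 3.14, 3.14, 3.14].

## Interface

Orientations are given as a unit quaternion [w, x, y, z].
In Python, from plant import state, grab_frame, camera_params, job_done, boxes_of gives the robot as it stands.
- The arm moves only by the tool step_arm, never from a script. Its argument "steps" is a list of rows, each a list of 4 numbers: the shift along the tool's x, y, z in mm, then the turn about the tool's z in degrees. A call has 1 to 8 rows; each row shifts and turns the pose as measured when the row begins, along the tool's axes as they then stand; what a row does not reach is not made up. A row lasts 1/10 s, in which the tool goes at most 50 mm and 8.59 degrees, less where a joint would pass 70% of its speed; a pose out of reach is approached as far as the arm can. A call is refused whole if a number of a shift passes 50 or a number of a turn 8.59, either way. A call with a gripper value outside its range is refused whole. "claw" is the opening in per cent of the stroke, from 0 (shut) to 100 (fully open), set as the call begins (left out, the last holds). The fingers move at their own pace and stop on an object; the grip force is fixed at half the most. Time passes only in rows, so rows that do not move let the fingers close. It gives the time, the measured TCP pose, the force and the opening at its end, in the units of the state.
- state(): the state, without advancing time (a new reading comes with each control period).
- grab_frame(name): name is "scene" or "top" or "wrist"; returns (picture, depth): 480x640x3 uint8, red, green, blue; 480x640 float32, m along the optical axis (not along the pixel's ray), 0 where there is no reading.
- camera_params(name): a dict with "mtx" (3x3 intrinsics, pixels), "extrinsics" (4x4, takes a point from camera to world coordinates); the wrist camera has in their place "T_tool_cam" (4x4, takes a point from camera to tool coordinates, whose origin is the TCP and whose axes are the flange's). Camera axes: x right, y down, z forward; pixel columns grow to the right and rows downward; lengths in m; the calibration is good to about 2 mm. The wrist camera is an equidistant fisheye: a pixel r from the principal point sees the ray r / f radians off the axis. A picture is of the moment at which its call begins: read the wrist's pose just before it. camera_params takes no time and is no camera call.
- job_done(): hands the job in, once; it reports no verdict.
Trained networks look in the newest picture that a camera, given by its name, has taken for a name from the list of things; names that differ only in an ending like _2 or _b are one class to them, and where a whole thing is asked for, a point or a joint stands for the part that bears it (a point fixed in the world has none). Each returns a list of dicts, best first, with "p" (0 to 1); they miss things now and then, are a little off and sometimes report something else, mostly with a low value. They report only what shows in the picture. A call takes as long as a camera call. They do not tell look-alikes from the thing itself.
- boxes_of(camera, label): "box" ([left, top, width, height] in pixels, round what is visible of it).
The state is a dict: "time": time; "joint_pos": joint angles; "joint_vel": joint speeds; "joint_efforts": joint torques, N m; "tool_pos": TCP position; "tool_rot": TCP orientation; "contact_force": force on the tool from outside, world axes, zero at the start; "ft_torque": the same for the moment, N m; "gripper_width": opening from 0.0 (shut) to 1.0 (fully open).
Only numpy, scipy, OpenCV 4.12 (cv2) and the standard library are available. Lean on these libraries where they do the work, as an engineer would, in place of code of your own. Each camera call takes 0.05 s, during which the arm holds its last target. There are 200 camera calls.

## Working session

There is one attempt and no reset: what is moved stays moved. The work goes in short steps, Python scripts to look and compute and a tool call to move; the robot and the scene stay as the last step left them, time stands still between calls to the robot, and variables do not carry over. Pictures are saved under pics/ and viewed, about 12 in all and at most 16, crops included, and the job is handed in when it is done.

Besides the shell and the picture viewer there is one more tool, called by a JSON object that holds its "fn" and its "kwargs". step_arm: Moves the arm, as the interface text tells. Its arguments: {"type":"object","properties":{"steps":{"type":"array"},"claw":{"type":"number"}},"required":["steps"]}

```bash
mkdir -p pics
cat > h.py <<'E'
import numpy as np,cv2
from plant import *
def pt(cam,d,u,v):
    p=camera_params(cam);K=np.array(p['mtx']);T=np.array(p['extrinsics'])
    z=d[v,u] if d is not None else 0
    return (T@np.array([(u-K[0,2])*z/K[0,0],(v-K[1,2])*z/K[1,1],z,1]))[:3]
def cloud(cam,d):
    p=camera_params(cam);K=np.array(p['mtx']);T=np.array(p['extrinsics'])
    v,u=np.mgrid[:480,:640]
    P=np.stack([(u-K[0,2])*d/K[0,0],(v-K[1,2])*d/K[1,1],d,np.ones_like(d)],-1)
    return (P@T.T)[...,:3]
E
python3 - <<'E'
from h import *
im,d=grab_frame('top');np.savez('top.npz',im=im,d=d);cv2.imwrite('pics/top.png',im[...,::-1])
im,d=grab_frame('scene');np.savez('scene.npz',im=im,d=d);cv2.imwrite('pics/scene.png',im[...,::-1])
for n in 'amber_red white_black blue_block wash_tray tip_box'.split():
  print(n,[(b['box'],round(b['p'],2)) for b in boxes_of('top',n)])
print(camera_params('top'),state())
E
```

```text
amber_red [([460.3, 213.1, 28.7, 24.9], 0.81)]
white_black [([241.4, 120.2, 19.0, 24.2], 0.68)]
blue_block [([296.2, 112.6, 45.7, 43.3], 0.98), ([190.1, 309.4, 61.0, 60.5], 0.79), ([295.3, 246.8, 52.9, 52.1], 0.61)]
wash_tray [([370.6, 129.1, 53.0, 48.9], 0.9), ([239.7, 122.5, 22.5, 24.3], 0.65)]
tip_box [([131.1, 178.9, 57.1, 59.2], 0.86)]
{'mtx': array([[438.81135722,   0.        , 312.18457379],
       [  0.        , 438.81135722, 240.05308822],
       [  0.        ,   0.        ,   1.        ]]), 'extrinsics': array([[ 0.01225489, -0.99875605,  0.04833394,  0.35644124],
       [-0.9998884 , -0.01265316, -0.0079426 ,  0.113473  ],
       [ 0.0085443 , -0.04823121, -0.99879965,  1.01808419],
       [ 0.        ,  0.        ,  0.        ,  1.        ]])} {'time': 0.35, 'joint_pos': array([-1.46798997e+00,  5.28504017e-02,  1.61324355e+00,  2.94236500e-05,
        1.47598102e+00, -1.18986186e-01]), 'joint_vel': array([ 8.38401090e-04,  8.60215911e-04, -3.52478627e-03, -1.96240544e-03,
        3.27671503e-04, -8.28437893e-05]), 'joint_efforts': array([-1.72134810e-04, -3.93028915e+01, -3.69746840e+01, -1.82341973e-04,
        3.08089184e-03, -6.96190838e-06]), 'tool_pos': array([ 0.13748684, -0.60952519,  0.23100481]), 'tool_rot': array([-2.41032621e-04,  9.93857433e-01,  1.10667718e-01,  1.65958647e-05]), 'contact_force': array([ 0.3669141 , -0.90431543,  0.70963924]), 'ft_torque': array([-0.04246535,  0.00891985, -0.04765453]), 'gripper_width': 0.9960994778708299}
```

View pics/top.png

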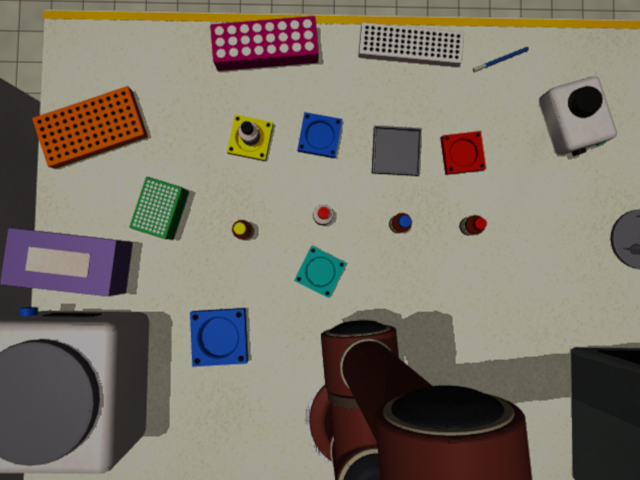

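View pics/scene.png

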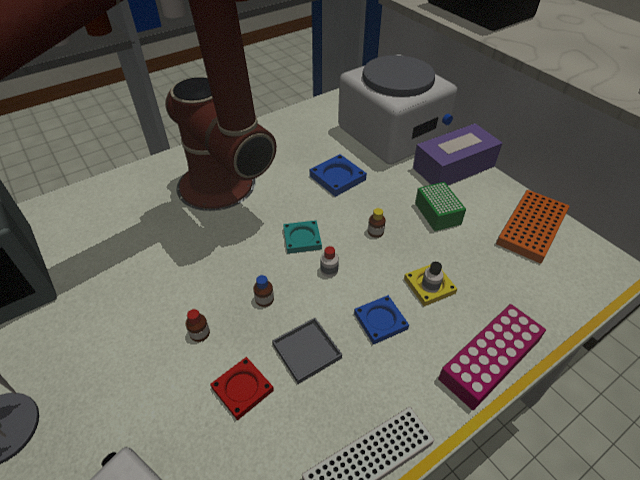

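The top picture shows three blue-like blocks: turquoise at (320,271), which I leave, large blue at (219,337) and smaller blue at (320,134). The smaller one should be the 90 mm block, so I'll measure all three. The bottles are at (242,229) yellow, (401,222) blue, (475,225) red, (249,131) black in the yellow block and (323,214) white-red.

Run:
```python
from h import *
f=np.load('top.npz');im,d=f['im'],f['d'];P=cloud('top',d);hsv=cv2.cvtColor(im,cv2.COLOR_RGB2HSV)
def win(u,v,r): m=np.zeros((480,640),bool);m[v-r:v+r,u-r:u+r]=1;return m&(d>0)
print('table z',P[180:190,270:290,2].mean(),P[300:305,280:290,2].mean())
for n,u,v in [('yel',242,229),('blu',401,222),('red',475,225),('blk',249,131),('wred',323,214)]:
    m=win(u,v,18)&(P[...,2]>0.070);q=P[m];print(n,m.sum(),q.min(0).round(3),q.max(0).round(3),((q.min(0)+q.max(0))/2)[:2].round(4),np.median(q,0).round(4))
for n,u,v in [('Yb',250,137),('Bb',320,134),('Rb',464,152),('tray',397,151),('bigblue',219,337),('turq',320,271)]:
    m=win(u,v,40)&(hsv[...,1]>120)&(P[...,2]<.035)&(P[...,2]>.003)
    if n=='tray': m=win(u,v,32)&(P[...,2]<.03)&(hsv[...,2]<130)&(P[...,2]>.0015)
    k,l,s,c=cv2.connectedComponentsWithStats(m.astype(np.uint8));m=l==1+s[1:,4].argmax()
    q=P[m];r=cv2.minAreaRect((q[:,:2]*1000).astype(np.float32));print(n,len(q),np.round(r[0],1),np.round(r[1],1),round(r[2],1),np.percentile(q[:,2],[5,50,95]).round(3))
s=cv2.resize(im[95:185,210:510],None,fx=2.6,fy=2.6,interpolation=2)
b=cv2.resize(im[290:380,170:370],None,fx=2.6,fy=2.6,interpolation=2)
o=np.zeros((s.shape[0]+b.shape[0],s.shape[1],3),np.uint8);o[:s.shape[0]]=s;o[s.shape[0]:,:b.shape[1]]=b
cv2.imwrite('pics/crop.png',o[...,::-1])
```

```text
table z 0.004205804203451601 -0.0003848212428886999
yel 116 [0.413 0.25  0.07 ] [0.437 0.274 0.081] [0.4249 0.2622] [0.4247 0.2614 0.0772]
blu 118 [ 0.433 -0.105  0.07 ] [ 0.457 -0.081  0.081] [ 0.4448 -0.093 ] [ 0.4455 -0.0934  0.0765]
red 119 [ 0.43  -0.27   0.071] [ 0.454 -0.245  0.081] [ 0.4424 -0.2577] [ 0.4433 -0.2564  0.0769]
blk 127 [0.632 0.239 0.071] [0.658 0.263 0.087] [0.6447 0.2509] [0.6429 0.2509 0.0826]
wred 113 [0.45  0.07  0.072] [0.474 0.094 0.081] [0.4618 0.0823] [0.4608 0.0833 0.0771]
Yb 1135 [640.6 252.6] [90.7 90.7] 79.2 [0.005 0.018 0.022]
Bb 1425 [649.5  91.5] [89.1 91.2] 80.5 [0.004 0.017 0.022]
Rb 1475 [ 612.7 -242.7] [91.1 91.1] 7.5 [0.004 0.017 0.021]
tray 1921 [618.  -87.9] [111.3 115.5] 87.7 [0.002 0.004 0.018]
bigblue 2962 [184.1 313.3] [120.  122.2] 4.0 [0.006 0.024 0.029]
turq 1460 [333.5  86.8] [88.6 87.5] 64.1 [0.004 0.018 0.022]
```

View pics/crop.png

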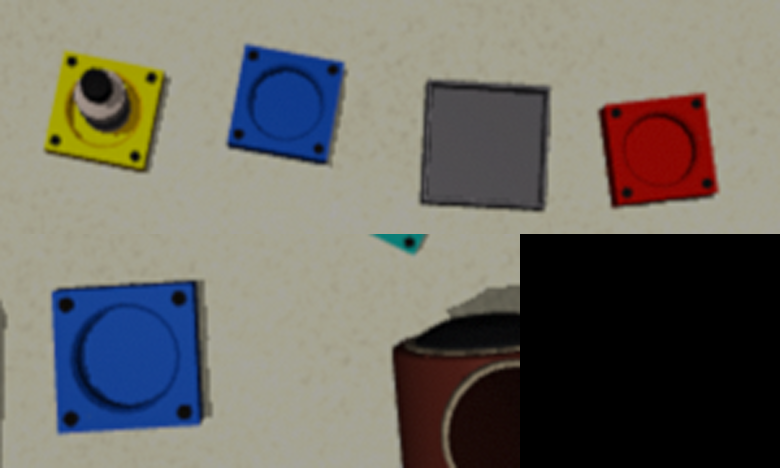

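Measured blocks: upper blue is 90 mm, so it is the one meant. The lower blue is 121 mm, and the turquoise one stays. The cap heights (about 77 mm, and 83 mm in the well) agree with the listing. I'll go for the black-capped bottle first.

{"fn": "step_arm", "kwargs": {"steps": [[40,-20,0,6.35],[40,-20,0,6.35],[0,-50,0,0],[0,-50,0,0],[0,-50,0,0],[0,-50,0,0],[0,-50,0,0],[0,-50,0,0]], "claw": 100}}

```text
time: 1.15
tool_pos: [0.2144, -0.2573, 0.2289]
tool_rot: [-0.002, 1.0, -0.008, 0.0]
contact_force: [0.9, 0.6, 0.3]
gripper_width: 0.998
```

{"fn": "step_arm", "kwargs": {"steps": [[48,-40,0,0],[45,-50,0,0],[45,-50,0,0],[45,-50,0,0],[45,-50,0,0],[45,-50,0,0],[45,-50,0,0],[45,-50,0,0]]}}

```text
time: 1.95
tool_pos: [0.4912, 0.0327, 0.2329]
tool_rot: [0.006, 1.0, -0.011, 0.009]
contact_force: [0.5, -1.5, 0.3]
gripper_width: 1.001
```

{"fn": "step_arm", "kwargs": {"steps": [[40,-50,0,0],[40,-50,0,0],[30,-50,0,0],[20,-40,0,0],[10,-20,0,0],[0,0,0,0],[0,0,0,0]]}}

```text
time: 2.65
tool_pos: [0.6154, 0.2192, 0.2311]
tool_rot: [0.007, 1.0, -0.007, 0.009]
contact_force: [0.9, 0.1, -0.2]
gripper_width: 0.997
```

```bash
cat > go.py <<'E'
import sys,numpy as np
from plant import state
from scipy.spatial.transform import Rotation as R
s=state();q=s['tool_rot'];r=R.from_quat([*q[1:],q[0]])
print('t',s['time'],'pos',s['tool_pos'].round(4),'zaxis',r.as_matrix()[:,2].round(4),'xaxis',r.as_matrix()[:,0].round(4))
for a in sys.argv[1:]:
    t=np.array(eval(a));print(a,'-> tool mm',(r.inv().apply(t-s['tool_pos'])*1000).round(1))
E
python3 go.py [.644,.251,.12] [.644,.251,.02]
python3 - <<'E'
from h import *
im,d=grab_frame('wrist');cv2.imwrite('pics/w1.png',im[...,::-1]);print(camera_params('wrist'))
E
```

```text
t 2.65 pos [0.6154 0.2192 0.2311] zaxis [ 0.0186 -0.0133 -0.9997] xaxis [ 0.9997 -0.0135  0.0188]
[.644,.251,.12] -> tool mm [ 26.1 -33.7 111.2]
[.644,.251,.02] -> tool mm [ 24.2 -35.  211.2]
{'mtx': array([[371.64829954,   0.        , 318.27807071],
       [  0.        , 371.64829954, 242.11428528],
       [  0.        ,   0.        ,   1.        ]]), 'T_tool_cam': array([[ 2.20234882e-04, -9.52441969e-01, -3.04719949e-01,
         7.89686180e-02],
       [ 9.99999940e-01,  2.91152371e-04, -1.87289573e-04,
        -7.00272887e-04],
       [ 2.67102385e-04, -3.04719890e-01,  9.52441976e-01,
        -1.43199748e-01],
       [ 0.00000000e+00,  0.00000000e+00,  0.00000000e+00,
         1.00000000e+00]])}
```

View pics/w1.png

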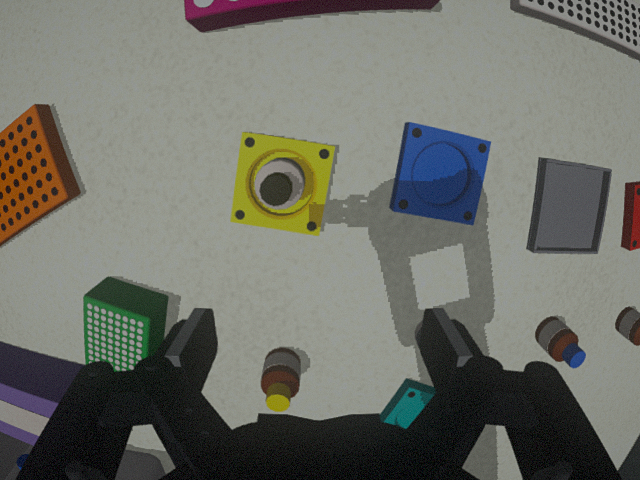

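The wrist view shows the black cap at (276,188) in the yellow block and the chosen blue block at (440,173). I'll cross-check the cap and block centre with wrist geometry at their known heights.

```bash
cat >> h.py <<'E'
from scipy.spatial.transform import Rotation as R
def wpt(u,v,z):
    "wrist pixel -> world point at height z"
    s=state();q=s['tool_rot'];r=R.from_quat([*q[1:],q[0]])
    p=camera_params('wrist');K=p['mtx'];T=p['T_tool_cam']
    x=np.array([u-K[0,2],v-K[1,2]]);n=np.hypot(*x);th=n/K[0,0]
    ray=r.apply(T[:3,:3]@np.array([*(x/n*np.sin(th)),np.cos(th)]));o=s['tool_pos']+r.apply(T[:3,3])
    return (o+ray*(z-o[2])/ray[2]).round(4)
E
python3 - <<'E'
from h import *
print('blk cap',wpt(276,188,.084),'Yblock',wpt(284.5,184,.02),'Bblock',wpt(440.5,174,.02),'tray',wpt(570,206,.018))
E
```

```text
blk cap [0.6495 0.2508 0.084 ] Yblock [0.644  0.2491 0.02  ] Bblock [0.6536 0.0946 0.02  ] tray [ 0.6232 -0.0777  0.018 ]
```

{"fn": "step_arm", "kwargs": {"steps": [[15,-17,10,0],[12,-17,30,0],[0,0,30,0],[0,0,20,0],[0,0,20,0],[0,0,0,0]]}}

```text
time: 3.3
tool_pos: [0.6458, 0.2438, 0.1221]
tool_rot: [0.007, 1.0, -0.012, 0.012]
contact_force: [-0.9, -0.9, -0.0]
gripper_width: 1.002
```

```bash
python3 go.py [.644,.251,.1] [.644,.251,.02]
```

```text
t 3.3 pos [0.6458 0.2438 0.1221] zaxis [ 0.0238 -0.0136 -0.9996] xaxis [ 0.9994 -0.0232  0.0241]
[.644,.251,.1] -> tool mm [-2.5 -7.4 21.9]
[.644,.251,.02] -> tool mm [ -4.4  -8.5 101.9]
```

{"fn": "step_arm", "kwargs": {"steps": [[0,-7,20,-1.3],[-1,0,20,0],[-1,0,20,0],[0,0,20,0],[0,0,12,0],[0,0,8,0],[0,0,0,0]]}}

```text
time: 4.0
tool_pos: [0.6497, 0.2484, 0.0229]
tool_rot: [0.005, 1.0, 0.0, 0.017]
contact_force: [0.5, -0.3, 0.0]
gripper_width: 0.999
```

```bash
python3 go.py [.646,.251,.02]; python3 -c "
from h import *
im,d=grab_frame('wrist');cv2.imwrite('pics/w2.png',im[...,::-1])"
```

```text
t 4.0 pos [0.6497 0.2484 0.0229] zaxis [ 0.0335 -0.0106 -0.9994] xaxis [9.994e-01 6.000e-04 3.350e-02]
[.646,.251,.02] -> tool mm [-3.8 -2.6  2.7]
```

View pics/w2.png

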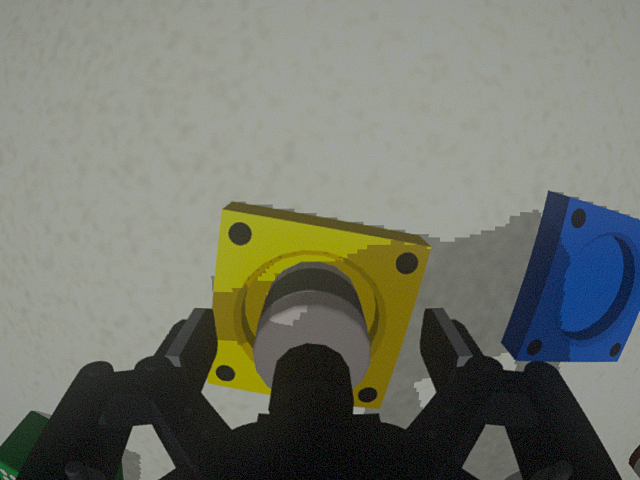

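{"fn": "step_arm", "kwargs": {"steps": [[-4,-2,3,0],[0,0,0,0],[0,0,0,0],[0,0,0,0],[0,0,0,0],[0,0,0,0]], "claw": 20}}

```text
time: 4.65
tool_pos: [0.6491, 0.2519, 0.0255]
tool_rot: [0.004, 1.0, 0.0, 0.021]
contact_force: [-0.5, 0.5, -1.1]
gripper_width: 0.492
```

```bash
python3 go.py [.646,.251,.02]
```

```text
t 4.65 pos [0.6491 0.2519 0.0255] zaxis [ 0.0425 -0.0081 -0.9991] xaxis [0.9991 0.0012 0.0425]
[.646,.251,.02] -> tool mm [-3.3  0.8  5.4]
```

{"fn": "step_arm", "kwargs": {"steps": [[0,0,-40,0],[0,0,-45,0],[-8,50,0,0],[-8,50,0,0],[-8,50,0,0],[-4,50,0,0],[0,50,0,0],[0,50,0,0]]}}

```text
time: 5.45
tool_pos: [0.6171, -0.0447, 0.1145]
tool_rot: [0.004, 1.0, 0.006, 0.022]
contact_force: [0.7, 0.1, -0.9]
gripper_width: 0.495
```

```bash
python3 go.py [.621,-.085,.1] [.621,-.085,.022]
```

```text
t 5.45 pos [ 0.6171 -0.0447  0.1145] zaxis [ 0.0431 -0.0082 -0.999 ] xaxis [0.999 0.013 0.043]
[.621,-.085,.1] -> tool mm [ 2.7 40.2 14.9]
[.621,-.085,.022] -> tool mm [-0.6 39.5 92.9]
```

{"fn": "step_arm", "kwargs": {"steps": [[0,40,20,0],[0,0,35,0],[0,0,20,0],[0,0,10,0],[0,0,3,0],[0,0,0,0]]}}

```text
time: 6.05
tool_pos: [0.6225, -0.0957, 0.0266]
tool_rot: [0.006, 1.0, 0.001, 0.024]
contact_force: [0.3, 0.3, -0.6]
gripper_width: 0.499
```

```bash
python3 go.py [.621,-.085,.0235]
```

```text
t 6.05 pos [ 0.6225 -0.0957  0.0266] zaxis [ 0.0479 -0.0114 -0.9988] xaxis [0.9989 0.003  0.0478]
[.621,-.085,.0235] -> tool mm [ -1.6 -10.8   2.9]
```

{"fn": "step_arm", "kwargs": {"steps": [[0,-8,0,0],[0,0,2,0],[0,0,1,0],[0,0,0,0]]}}

```text
time: 6.45
tool_pos: [0.6251, -0.0858, 0.0272]
tool_rot: [0.006, 1.0, 0.003, 0.027]
contact_force: [0.7, 0.3, -0.6]
gripper_width: 0.496
```

```bash
python3 go.py [.621,-.085,.0235]; python3 -c "
from h import *
im,d=grab_frame('scene');cv2.imwrite('pics/s2.png',cv2.resize(im[230:430,180:480],None,fx=2.4,fy=2.4)[...,::-1])"
```

```text
t 6.45 pos [ 0.6251 -0.0858  0.0272] zaxis [ 0.0537 -0.0125 -0.9985] xaxis [0.9985 0.0058 0.0536]
[.621,-.085,.0235] -> tool mm [-4.3 -0.8  3.5]
```

View pics/s2.png

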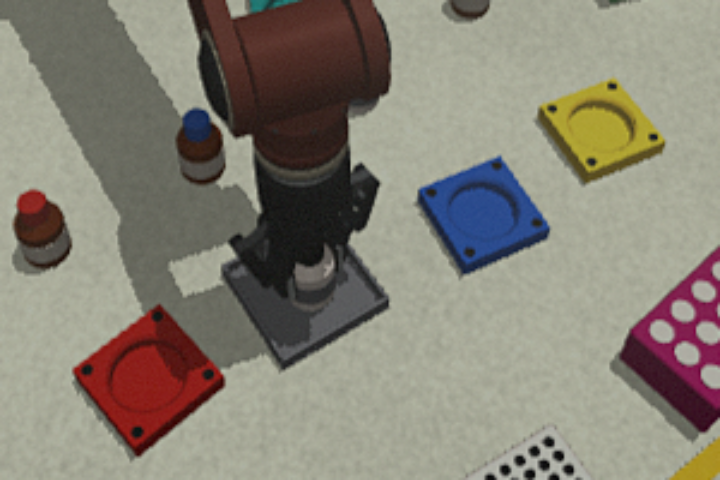

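The bottle is in hand over the tray and a few millimetres too high. Each slow row creeps about 1 mm up and 0.7 mm outward, which I'll offset in the moves.

{"fn": "step_arm", "kwargs": {"steps": [[-3,0,4,0],[-1,0,2,0]]}}

```text
time: 6.7
tool_pos: [0.6224, -0.0861, 0.0222]
tool_rot: [0.007, 1.0, 0.003, 0.028]
contact_force: [-0.9, 1.1, 5.0]
gripper_width: 0.493
```

```bash
python3 go.py [.621,-.085,.0235]
```

```text
t 6.7 pos [ 0.6224 -0.0861  0.0222] zaxis [ 0.0563 -0.0129 -0.9983] xaxis [0.9984 0.0057 0.0563]
[.621,-.085,.0235] -> tool mm [-1.4 -1.1 -1.3]
```

{"fn": "step_arm", "kwargs": {"steps": [[0,0,0,0],[0,0,0,0],[0,0,0,0],[0,0,-30,0],[0,0,-50,0],[0,-50,-40,0],[-30,-50,0,0],[-30,-50,0,0]], "claw": 90}}

```text
time: 7.5
tool_pos: [0.5627, 0.044, 0.1334]
tool_rot: [0.006, 1.0, -0.003, 0.029]
contact_force: [0.3, 1.7, -0.9]
gripper_width: 0.898
```

```bash
python3 go.py [.425,.262,.13] [.425,.262,.02]
```

```text
t 7.5 pos [0.5627 0.044  0.1334] zaxis [ 0.0577 -0.0124 -0.9983] xaxis [ 0.9983 -0.005   0.0578]
[.425,.262,.13] -> tool mm [-138.7 -217.2   -7.2]
[.425,.262,.02] -> tool mm [-145.1 -218.6  102.6]
```

{"fn": "step_arm", "kwargs": {"steps": [[-32,-50,0,0],[-32,-50,0,0],[-32,-50,0,0],[-30,-45,0,0],[-10,-20,0,0],[0,0,1,0]]}}

```text
time: 8.1
tool_pos: [0.441, 0.2383, 0.1247]
tool_rot: [0.005, 0.999, -0.0, 0.032]
contact_force: [0.1, -1.0, -0.2]
gripper_width: 0.899
```

```bash
python3 go.py [.425,.262,.09] [.425,.262,.018]; python3 -c "
from h import *
im,d=grab_frame('top');cv2.imwrite('pics/t2.png',cv2.resize(im[100:300,180:500],None,fx=2,fy=2)[...,::-1])
im,d=grab_frame('wrist');cv2.imwrite('pics/w3.png',im[...,::-1])"
```

```text
t 8.1 pos [0.441  0.2383 0.1247] zaxis [ 0.0637 -0.0096 -0.9979] xaxis [ 9.98e-01 -6.00e-04  6.37e-02]
[.425,.262,.09] -> tool mm [-18.2 -24.1  33.4]
[.425,.262,.018] -> tool mm [-22.8 -24.7 105.3]
```

View pics/w3.png

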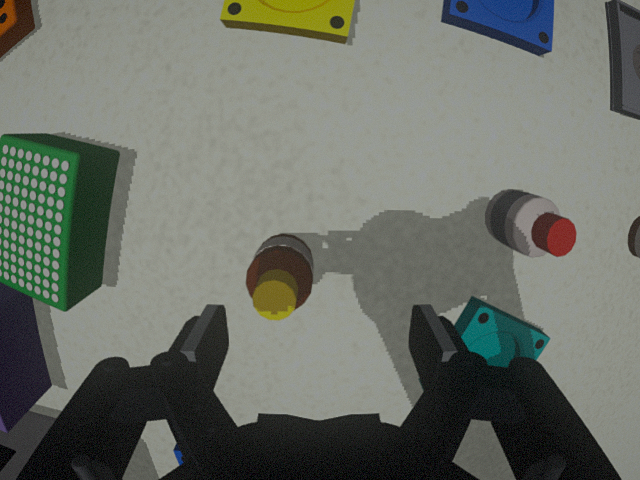

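Yellow cap is at about (275,294) and the white-red bottle is clear at (525,225).

```bash
python3 -c "
from h import *
print(wpt(275,294,.078), wpt(555,235,.078))"
```

```text
[0.433 0.261 0.078] [0.4668 0.0878 0.078 ]
```

{"fn": "step_arm", "kwargs": {"steps": [[-19,-24,10,0],[0,0,30,0],[-1,0,30,0],[-1,0,20,0],[-1,0,8,0]]}}

```text
time: 8.7
tool_pos: [0.4345, 0.2555, 0.0261]
tool_rot: [0.005, 0.999, -0.007, 0.037]
contact_force: [-0.2, -0.5, -0.2]
gripper_width: 0.895
```

```bash
python3 go.py [.425,.262,.018]
```

```text
t 8.7 pos [0.4345 0.2555 0.0261] zaxis [ 0.073  -0.01   -0.9973] xaxis [ 0.9972 -0.0129  0.0731]
[.425,.262,.018] -> tool mm [-10.1  -6.4   7.3]
```

{"fn": "step_arm", "kwargs": {"steps": [[-6,-7,9,0],[-1,0,1,0]]}}

```text
time: 8.9
tool_pos: [0.4289, 0.261, 0.0143]
tool_rot: [0.005, 0.999, -0.009, 0.036]
contact_force: [-0.5, 0.6, 0.5]
gripper_width: 0.904
```

{"fn": "step_arm", "kwargs": {"steps": [[-1,0,1,0],[-1,0,1,0],[0,0,1,0],[0,0,0,0],[0,0,0,0]], "claw": 20}}

```text
time: 9.4
tool_pos: [0.4294, 0.2621, 0.0146]
tool_rot: [0.004, 0.999, -0.008, 0.039]
contact_force: [0.6, -0.3, -2.6]
gripper_width: 0.501
```

```bash
python3 go.py [.425,.262,.018] [.643,.252,.16]
```

```text
t 9.4 pos [0.4294 0.2621 0.0146] zaxis [ 0.0772 -0.0088 -0.997 ] xaxis [ 0.9969 -0.0166  0.0773]
[.425,.262,.018] -> tool mm [-4.1  0.2 -3.7]
[.643,.252,.16] -> tool mm [ 224.3    7.5 -128.4]
```

View pics/t2.png

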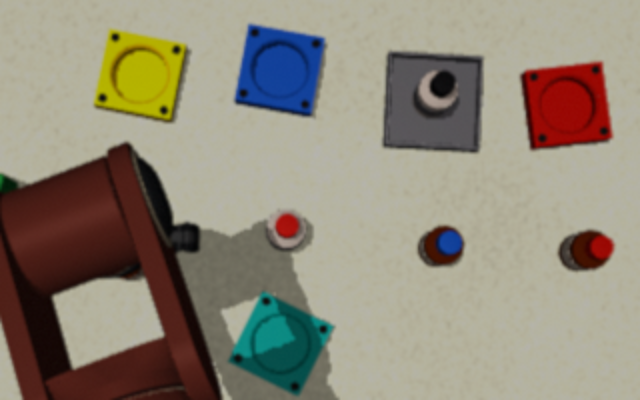

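The black-capped bottle stands in the tray near (437,92) in the crop, and amber_yellow is gripped. Next I carry it to the yellow block.

{"fn": "step_arm", "kwargs": {"steps": [[0,0,-40,0],[20,0,-45,0],[45,2,-10,0],[45,2,0,-1],[45,2,0,0],[40,2,0,0],[15,0,0,0],[0,0,1,0]]}}

```text
time: 10.2
tool_pos: [0.6358, 0.2519, 0.1236]
tool_rot: [0.006, 0.999, 0.002, 0.037]
contact_force: [-1.4, 0.8, -2.1]
gripper_width: 0.5
```

```bash
python3 go.py [.643,.2515,.1] [.643,.2515,.0206]
```

```text
t 10.2 pos [0.6358 0.2519 0.1236] zaxis [ 0.0733 -0.0113 -0.9972] xaxis [0.9973 0.0042 0.0733]
[.643,.2515,.1] -> tool mm [ 5.4  0.2 24. ]
[.643,.2515,.0206] -> tool mm [ -0.4  -0.7 103.2]
```

{"fn": "step_arm", "kwargs": {"steps": [[0,0,30,0],[0,0,30,0],[0,0,25,0],[-1,0,10,0]]}}

```text
time: 10.6
tool_pos: [0.6405, 0.2515, 0.027]
tool_rot: [0.005, 0.999, 0.002, 0.037]
contact_force: [0.7, -0.8, -3.2]
gripper_width: 0.499
```

```bash
python3 go.py [.643,.2515,.0206]; python3 -c "
from h import *
im,d=grab_frame('wrist');cv2.imwrite('pics/w4.png',im[...,::-1])"
```

```text
t 10.6 pos [0.6405 0.2515 0.027 ] zaxis [ 0.0743 -0.0106 -0.9972] xaxis [0.9972 0.0047 0.0743]
[.643,.2515,.0206] -> tool mm [ 2.  -0.1  6.6]
```

View pics/w4.png

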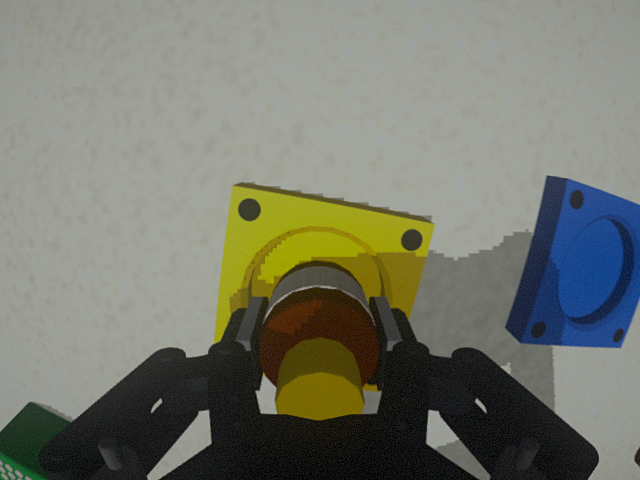

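The bottle is centred over the well: bottle near column 319, well near 317.

{"fn": "step_arm", "kwargs": {"steps": [[1,0,5,0],[0,0,3,0]]}}

```text
time: 10.85
tool_pos: [0.6413, 0.2518, 0.02]
tool_rot: [0.006, 0.999, 0.003, 0.037]
contact_force: [-6.2, -3.0, 9.5]
gripper_width: 0.502
```

```bash
python3 go.py [.643,.2515,.0206]
```

```text
t 10.85 pos [0.6413 0.2518 0.02  ] zaxis [ 0.0738 -0.0108 -0.9972] xaxis [0.9973 0.0056 0.0738]
[.643,.2515,.0206] -> tool mm [ 1.7  0.3 -0.5]
```

{"fn": "step_arm", "kwargs": {"steps": [[0,0,0,0],[0,0,0,0],[0,0,0,0],[0,0,-30,0],[0,0,-50,0],[-10,30,-45,0],[-25,50,0,0],[-25,50,0,0]], "claw": 90}}

```text
time: 11.65
tool_pos: [0.5814, 0.1334, 0.1508]
tool_rot: [0.004, 0.999, 0.007, 0.045]
contact_force: [-0.3, -0.6, -0.3]
gripper_width: 0.896
```

{"fn": "step_arm", "kwargs": {"steps": [[-25,50,0,0],[-25,50,0,0],[-25,50,0,0],[-25,50,0,0],[-20,25,0,0],[0,0,0,0]]}}

```text
time: 12.25
tool_pos: [0.4738, -0.0792, 0.1486]
tool_rot: [0.006, 0.999, 0.005, 0.054]
contact_force: [0.7, 0.4, -0.3]
gripper_width: 0.905
```

```bash
python3 go.py [.449,-.093,.1] [.449,-.093,.016]
```

```text
t 12.25 pos [ 0.4738 -0.0792  0.1486] zaxis [ 0.1074 -0.0119 -0.9941] xaxis [0.9942 0.0106 0.1072]
[.449,-.093,.1] -> tool mm [-30.   12.9  45.8]
[.449,-.093,.016] -> tool mm [-39.   11.8 129.3]
```

{"fn": "step_arm", "kwargs": {"steps": [[-30,12,30,0],[-4,0,40,0],[-4,0,35,0],[-1,0,16,0]]}}

```text
time: 12.65
tool_pos: [0.4548, -0.0959, 0.0297]
tool_rot: [0.01, 0.998, 0.004, 0.064]
contact_force: [-0.1, -0.9, 0.4]
gripper_width: 0.895
```

```bash
python3 go.py [.449,-.093,.016]; python3 -c "
from h import *
im,d=grab_frame('wrist');cv2.imwrite('pics/w5.png',im[...,::-1])"
```

```text
t 12.65 pos [ 0.4548 -0.0959  0.0297] zaxis [ 0.1273 -0.0186 -0.9917] xaxis [0.9918 0.0092 0.1271]
[.449,-.093,.016] -> tool mm [-7.5 -3.2 12.8]
```

View pics/w5.png

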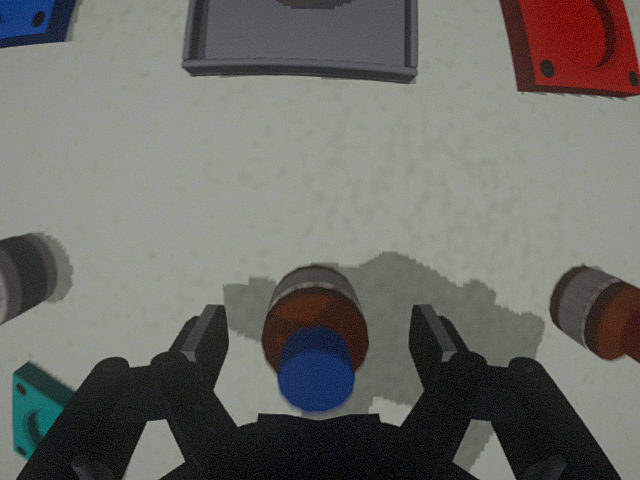

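Blue-capped bottle at (316,365) sits between the jaws. Tool tilt is now 0.13 rad about the jaw axis, which doesn't affect the grip.

{"fn": "step_arm", "kwargs": {"steps": [[-7,-3,12,0],[-1,0,2,0]]}}

```text
time: 12.9
tool_pos: [0.4487, -0.092, 0.0132]
tool_rot: [0.009, 0.998, 0.005, 0.063]
contact_force: [-0.1, 0.4, -0.4]
gripper_width: 0.901
```

{"fn": "step_arm", "kwargs": {"steps": [[-1,0,2,0],[-1,0,1,0],[0,0,1,0],[0,0,0,0]], "claw": 20}}

```text
time: 13.3
tool_pos: [0.4503, -0.0926, 0.0128]
tool_rot: [0.01, 0.998, 0.005, 0.066]
contact_force: [-0.6, 0.2, -1.6]
gripper_width: 0.503
```

```bash
python3 go.py [.449,-.093,.016] [.65,.0925,.12]
```

```text
t 13.3 pos [ 0.4503 -0.0926  0.0128] zaxis [ 0.1325 -0.0198 -0.991 ] xaxis [0.9911 0.012  0.1323]
[.449,-.093,.016] -> tool mm [-0.8  0.4 -3.3]
[.65,.0925,.12] -> tool mm [ 214.4 -181.   -83.4]
```

{"fn": "step_arm", "kwargs": {"steps": [[0,0,-40,0],[25,0,-40,0],[45,-10,-20,0],[35,-40,0,0],[35,-40,0,0],[35,-40,0,0],[30,-40,0,0],[10,-10,0,0]]}}

```text
time: 14.1
tool_pos: [0.645, 0.086, 0.1387]
tool_rot: [0.009, 0.998, 0.002, 0.068]
contact_force: [-0.2, -0.6, -1.3]
gripper_width: 0.497
```

```bash
python3 go.py [.654,.0925,.1] [.654,.0925,.0188]
```

```text
t 14.1 pos [0.645  0.086  0.1387] zaxis [ 0.1353 -0.0181 -0.9906] xaxis [0.9908 0.0045 0.1353]
[.654,.0925,.1] -> tool mm [ 3.7 -7.2 39.5]
[.654,.0925,.0188] -> tool mm [ -7.2  -8.7 119.9]
```

{"fn": "step_arm", "kwargs": {"steps": [[0,-8,40,0],[-3,0,40,0],[-3,0,25,0],[-1,0,8,0]]}}

```text
time: 14.5
tool_pos: [0.6595, 0.0966, 0.0267]
tool_rot: [0.008, 0.997, 0.004, 0.073]
contact_force: [-0.7, -0.9, -1.5]
gripper_width: 0.504
```

```bash
python3 go.py [.654,.0925,.0188]
```

```text
t 14.5 pos [0.6595 0.0966 0.0267] zaxis [ 0.1453 -0.016  -0.9893] xaxis [0.9894 0.0093 0.1452]
[.654,.0925,.0188] -> tool mm [-6.6  4.   7.1]
```

{"fn": "step_arm", "kwargs": {"steps": [[-6,4,5,0],[-1,0,4,0]]}}

```text
time: 14.7
tool_pos: [0.6539, 0.092, 0.018]
tool_rot: [0.009, 0.997, 0.004, 0.072]
contact_force: [-10.9, -1.9, 21.0]
gripper_width: 0.499
```

```bash
python3 go.py [.654,.0925,.0188]
```

```text
t 14.7 pos [0.6539 0.092  0.018 ] zaxis [ 0.1444 -0.0164 -0.9894] xaxis [0.9895 0.0095 0.1443]
[.654,.0925,.0188] -> tool mm [ 0.2 -0.5 -0.8]
```

{"fn": "step_arm", "kwargs": {"steps": [[0,0,0,0],[0,0,0,0],[0,0,0,0],[0,0,-40,0],[0,0,-50,0],[-10,40,-40,0],[-25,50,0,0],[-25,50,0,0]], "claw": 90}}

```text
time: 15.5
tool_pos: [0.5862, -0.0348, 0.1497]
tool_rot: [0.009, 0.997, 0.008, 0.082]
contact_force: [0.8, -0.8, -0.3]
gripper_width: 0.9
```

{"fn": "step_arm", "kwargs": {"steps": [[-20,50,0,0],[-20,50,0,0],[-20,50,0,0],[-20,50,0,0],[-15,15,0,0]]}}

```text
time: 16.0
tool_pos: [0.5008, -0.2427, 0.1465]
tool_rot: [0.014, 0.996, 0.008, 0.089]
contact_force: [0.0, 1.3, 0.4]
gripper_width: 0.9
```

```bash
python3 go.py [.449,-.257,.1] [.449,-.257,.016]
```

```text
t 16.0 pos [ 0.5008 -0.2427  0.1465] zaxis [ 0.1771 -0.0257 -0.9839] xaxis [0.9841 0.0175 0.1767]
[.449,-.257,.1] -> tool mm [-59.4  12.3  36.9]
[.449,-.257,.016] -> tool mm [-74.3   9.9 119.6]
```

{"fn": "step_arm", "kwargs": {"steps": [[-45,10,25,0],[-20,0,40,0],[-7,0,30,0]]}}

```text
time: 16.3
tool_pos: [0.4514, -0.2647, 0.0498]
tool_rot: [0.021, 0.995, 0.005, 0.096]
contact_force: [-0.1, -0.7, -0.2]
gripper_width: 0.896
```

```bash
python3 go.py [.449,-.257,.016]; python3 -c "
from h import *
im,d=grab_frame('wrist');cv2.imwrite('pics/w6.png',im[...,::-1])"
```

```text
t 16.3 pos [ 0.4514 -0.2647  0.0498] zaxis [ 0.1922 -0.0409 -0.9805] xaxis [0.9813 0.014  0.1918]
[.449,-.257,.016] -> tool mm [-8.8 -9.2 32.4]
```

View pics/w6.png

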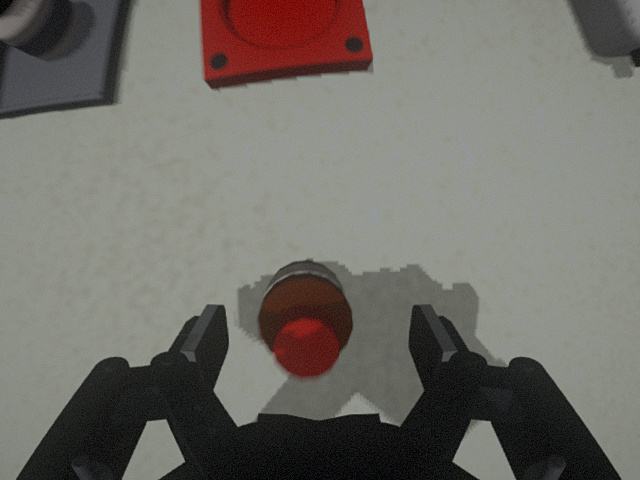

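Red-capped bottle at (307,348) is about 9 mm left of centre, in agreement with the numbers.

{"fn": "step_arm", "kwargs": {"steps": [[-5,-9,18,0],[-4,0,13,0]]}}

```text
time: 16.55
tool_pos: [0.4464, -0.2558, 0.0133]
tool_rot: [0.019, 0.995, 0.004, 0.094]
contact_force: [-0.7, -0.7, 0.0]
gripper_width: 0.9
```

```bash
python3 go.py [.449,-.257,.016]
```

```text
t 16.55 pos [ 0.4464 -0.2558  0.0133] zaxis [ 0.1881 -0.0378 -0.9814] xaxis [0.9821 0.0124 0.1877]
[.449,-.257,.016] -> tool mm [ 3.   1.3 -2.1]
```

{"fn": "step_arm", "kwargs": {"steps": [[2,1,-1,0],[0,0,1,0],[0,0,1,0],[0,0,0,0]], "claw": 20}}

```text
time: 16.95
tool_pos: [0.4516, -0.2589, 0.0166]
tool_rot: [0.021, 0.995, 0.005, 0.096]
contact_force: [-0.9, -0.8, -1.0]
gripper_width: 0.5
```

```bash
python3 go.py [.449,-.257,.016] [.618,-.243,.12]
```

```text
t 16.95 pos [ 0.4516 -0.2589  0.0166] zaxis [ 0.192  -0.0409 -0.9805] xaxis [0.9814 0.0142 0.1916]
[.449,-.257,.016] -> tool mm [-2.7 -1.9  0. ]
[.618,-.243,.12] -> tool mm [183.3 -10.4 -70. ]
```

{"fn": "step_arm", "kwargs": {"steps": [[5,0,-40,0],[25,0,-40,0],[45,-4,0,0],[45,-4,0,0],[45,-4,0,0],[18,0,10,0]]}}

```text
time: 17.55
tool_pos: [0.624, -0.2419, 0.1291]
tool_rot: [0.023, 0.995, 0.004, 0.1]
contact_force: [0.4, 0.9, -0.7]
gripper_width: 0.498
```

```bash
python3 go.py [.622,-.244,.08] [.622,-.244,.0226]
```

```text
t 17.55 pos [ 0.624  -0.2419  0.1291] zaxis [ 0.199  -0.0447 -0.979 ] xaxis [0.98   0.0116 0.1987]
[.622,-.244,.08] -> tool mm [-11.8  -0.2  47.7]
[.622,-.244,.0226] -> tool mm [-23.2  -2.8 103.9]
```

{"fn": "step_arm", "kwargs": {"steps": [[-9,-1,35,0],[-9,-1,35,0],[-6,-1,20,0],[-2,0,6,0]]}}

```text
time: 17.95
tool_pos: [0.6259, -0.2444, 0.0329]
tool_rot: [0.025, 0.994, 0.006, 0.105]
contact_force: [-0.5, 0.7, -1.6]
gripper_width: 0.5
```

```bash
python3 go.py [.622,-.244,.0226]; python3 -c "
from h import *
im,d=grab_frame('wrist');cv2.imwrite('pics/w7.png',im[...,::-1])"
```

```text
t 17.95 pos [ 0.6259 -0.2444  0.0329] zaxis [ 0.2092 -0.049  -0.9766] xaxis [0.9778 0.0171 0.2086]
[.622,-.244,.0226] -> tool mm [-5.9 -1.   9.2]
```

View pics/w7.png

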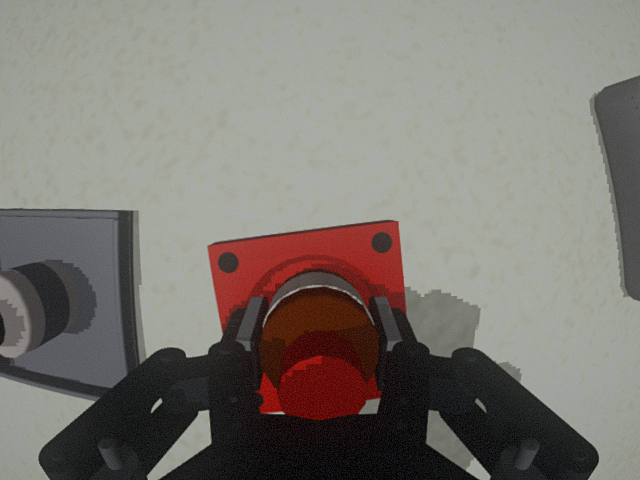

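The bottle is over the red well, a few pixels right of its centre, which is within tolerance.

{"fn": "step_arm", "kwargs": {"steps": [[-5,-2,6,0],[-2,-1,5,0]]}}

```text
time: 18.2
tool_pos: [0.6226, -0.243, 0.0226]
tool_rot: [0.026, 0.994, 0.006, 0.107]
contact_force: [-0.6, -0.4, -1.1]
gripper_width: 0.497
```

```bash
python3 go.py [.622,-.244,.0226]
```

```text
t 18.2 pos [ 0.6226 -0.243   0.0226] zaxis [ 0.2126 -0.0509 -0.9758] xaxis [0.9771 0.0172 0.212 ]
[.622,-.244,.0226] -> tool mm [-0.6  1.  -0. ]
```

No contact yet; a little lower.

{"fn": "step_arm", "kwargs": {"steps": [[-1,0,3,0],[-1,0,2,0]]}}

```text
time: 18.4
tool_pos: [0.6236, -0.2436, 0.0214]
tool_rot: [0.026, 0.994, 0.006, 0.109]
contact_force: [-3.4, 2.2, 5.8]
gripper_width: 0.5
```

```bash
python3 go.py [.622,-.244,.0226]
```

```text
t 18.4 pos [ 0.6236 -0.2436  0.0214] zaxis [ 0.2166 -0.0513 -0.9749] xaxis [0.9762 0.0171 0.216 ]
[.622,-.244,.0226] -> tool mm [-1.3  0.5 -1.5]
```

Contact at floor height. Release, back off along the tool axis, then check.

{"fn": "step_arm", "kwargs": {"steps": [[0,0,0,0],[0,0,0,0],[0,0,0,0],[0,0,-30,0],[0,0,-50,0],[0,0,-50,0],[-40,0,0,0],[-40,0,0,0]], "claw": 90}}

```text
time: 19.2
tool_pos: [0.5205, -0.2404, 0.1417]
tool_rot: [0.03, 0.993, 0.007, 0.114]
contact_force: [-0.4, -0.0, -1.0]
gripper_width: 0.902
```

{"fn": "step_arm", "kwargs": {"steps": [[-40,30,0,0],[-40,40,0,0],[-40,40,0,0],[-20,40,0,0],[0,0,0,0],[0,0,0,0]]}}

```text
time: 19.8
tool_pos: [0.3875, -0.3894, 0.1235]
tool_rot: [0.034, 0.992, 0.007, 0.117]
contact_force: [0.1, 0.3, 0.1]
gripper_width: 0.901
```

```bash
python3 go.py
python3 - <<'E'
from h import *
im,d=grab_frame('top');P=cloud('top',d)
cv2.imwrite('pics/t3.png',cv2.resize(im[90:290,130:530],None,fx=2,fy=2,interpolation=2)[...,::-1])
hsv=cv2.cvtColor(im,cv2.COLOR_RGB2HSV)
b={'Y':(.6406,.2526),'B':(.6495,.0915),'R':(.6127,-.2427),'T':(.618,-.0879),'wr':(.4618,.0823)}
for n,(x,y) in b.items():
    m=(np.hypot(P[...,0]-x,P[...,1]-y)<.045)&(P[...,2]>.06)&(d>0)
    q=P[m&(P[...,2]>.070)]
    if len(q): print(n,len(q),((q.min(0)+q.max(0))/2-[x,y,0])[:2].round(4),np.median(q[:,2]).round(4),q[:,2].max().round(4))
im,d=grab_frame('scene');cv2.imwrite('pics/s3.png',cv2.resize(im[160:420,160:480],None,fx=2.3,fy=2.3)[...,::-1])
E
```

```text
t 19.8 pos [ 0.3875 -0.3894  0.1235] zaxis [ 0.2332 -0.0658 -0.9702] xaxis [0.9724 0.0225 0.2322]
Y 127 [-0.0025 -0.0017] 0.0827 0.0874
B 124 [0.0004 0.0015] 0.0823 0.0872
R 136 [ 0.0044 -0.    ] 0.0821 0.0864
T 120 [0.0003 0.0026] 0.0806 0.0846
wr 114 [-0.0001  0.0001] 0.0772 0.0818
```

View pics/t3.png

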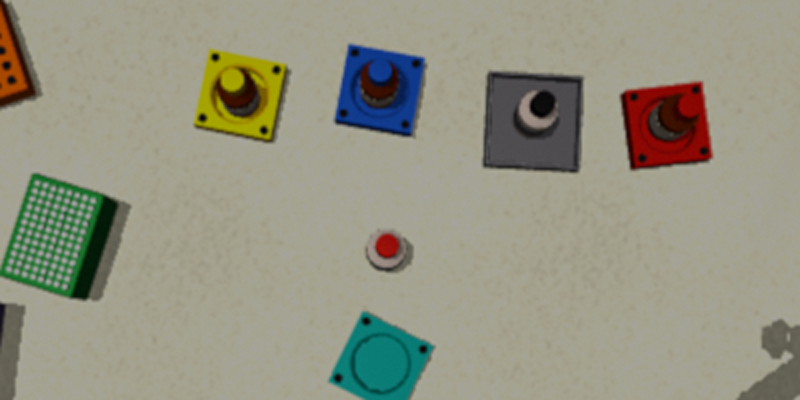

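View pics/s3.png

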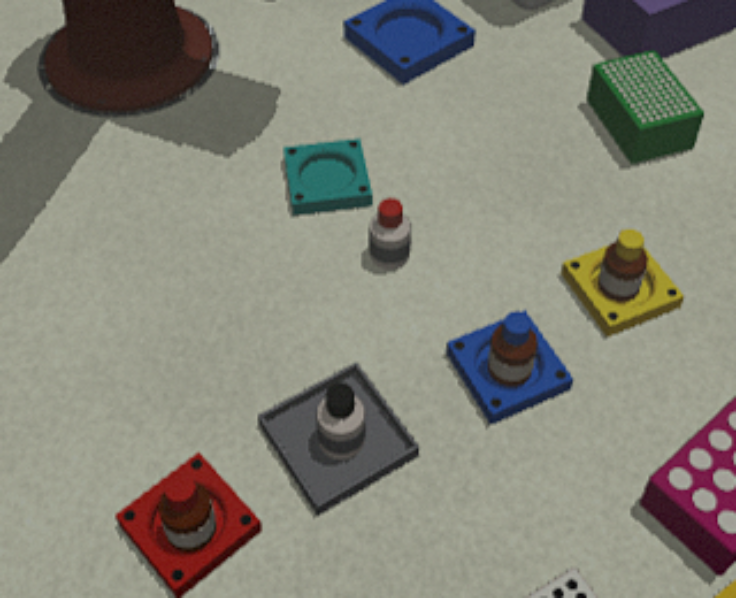

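All four bottles stand within 5 mm of their centres and at floor height, so I'm handing in.

```bash
python3 -c "
from plant import *
print(job_done())"
```

```text
the job is handed in; nothing more can be done
None
```

The job is handed in at about 20 s of robot time. The empty black-capped bottle stands in the grey tray, and the amber yellow-, blue- and red-capped bottles are in their matching blocks. For blue I used the 90 mm block, not the 121 mm one or the turquoise one.

**Final top-camera check:**

| Bottle | Offset from the axis or tray centre |
|---|---|
| amber_yellow | about 3 mm |
| amber_blue | about 2 mm |
| amber_red | about 4 mm |
| white_black | about 3 mm from the tray centre |

- **Height and pose:** Cap heights are 82–83 mm in the wells and 81 mm in the tray, so all four are on the floor. In the pictures they stand upright.
- **Bystanders:** The red-capped white bottle moved about 0.1 mm. The tip box looks unmoved in the pictures, but I did not measure it.
- **Gripper:** It is clear of everything.

**What disagreed:**
- **Cameras:** The wrist camera read 3–10 mm off the top camera (mostly in x), so I aimed between the two for the bottles and blocks.
- **Tool tilt:** The tool crept to about 0.24 rad of tilt over the run, mostly about the jaw axis. The grasps and placings held.

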